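Lay the standing stone sample in the measuring trough

TASK

The sawn stone sample stands on end in the measuring trough. Without lifting it or shoving it along on its foot, push it near its top so that it tips over where it stands, towards the end stop, and lies on its broad face in the trough; then slide it along from its foot end and press it home against the stop's screw with a push of about 15 N for one second, at no time pushing the stone harder than 25 N. Leave it lying flat against the stop, and leave everything else where it is.

Things in the scene. Friction and masses are not known exactly. Their poses are not given: they have to be found in the camera images.
- slab: the sawn stone sample, a smooth grey bar with reddish bands (friction about 0.25), 36 x 50 x 160 mm, 0.45 to 0.9 kg, standing on end in the trough at the start. Origin: centre of its foot (the end face it stands on). Own z: along its 160 mm length, from the foot up; own x: along its 36 mm thickness, at the start towards the stop (within 2 degrees); own y: along its 50 mm width
- slab_top (a point): centre of the slab's other end face, 160 mm along its own z from the foot; axes as the slab's
- trough: black trough fixed to the table, 320 x 70 mm; floor 10 mm above the table; side walls 24 mm high above the table, 58 mm apart inside; a white tick scale on one wall. Origin: on the table, under its centre line, 150 mm from the open end. Own x: along it to the stop; z up. The slab starts 78 to 105 mm to -x of the origin; tipped over, its top end lies well short of the stop
- stop: the trough's end stop: an aluminium block across its +x end, 15 mm thick, 70 mm wide, top 50 mm above the table, with a stiff adjusting screw (dark round head 22 mm across, axis 28 mm above the table) that sticks out towards the slab by 4 to 34 mm, set differently each time and not measured; the slab meets this head. Origin: centre of the block's underside; its face is 7.5 mm to -x of it
- rock_a: grey rough stone, 85 x 60 x 50 mm, beside the trough; a bystander. Origin: under the middle
- rock_b: darker rough stone, 70 x 55 x 40 mm, beside the trough; a bystander. Origin: under the middle
- hammer: wooden-handled hammer lying flat, 260 mm long; a bystander. Origin: on its underside, under the middle of its length
- glasses: safety glasses with black frame and clear lenses, 150 mm wide, 45 mm high, lying beyond the trough's stop end; a bystander. Origin: under the middle
- bottle: small white closed bottle, 36 mm across, 85 mm tall, standing beside the trough; a bystander. Origin: under the middle
- mug: blue mug, 76 mm across, 90 mm tall; a bystander. Origin: under the middle
- tray: small black specimen tray 100 x 80 mm with a pale stone in it, 50 mm high, near the trough's open end; a bystander. Origin: under the middle
There are look-alikes about, which are no part of the job. Leave any pink look-alike of the slab alone.

How it is judged (in metres and radians):
On the way, in this order (a step that is already met when the one before it is completed fails the run):
1. the slab has been tipped over towards the stop and lies flat in the trough, on its broad face (angle between slab's own z axis and vertical between 1.5 and 1.64 rad and z of each of slab_top, slab in the frame of trough below 0.033 m and y of slab_top in the frame of trough between -0.008 and 0.008 m and y of slab in the frame of trough between -0.008 and 0.008 m), for 0.2 s.
2. the slab, lying flat, is pressed against the stop from its foot end (at least 8 N arriving at the stop) for 0.4 s (all of step 1 and contact force between slab and stop above 8 N and contact force between the fingers and slab above 5 N), for 0.4 s.
At the end, for the whole second after the job is handed in: the slab lies flat on its broad face (within 4 degrees) in the trough, its top end still at the stop (within 36 mm of the block, which leaves room for the screw), both ends within 8 mm of the trough's centre line, and at rest (all of step 1 and x of slab_top in the frame of trough above 0.119 m and linear speed of slab below 0.01 m/s and angular speed of slab below 0.05 rad/s); the robot touches nothing.
It fails at once if the stone is pushed with more than 25 N (contact force between any of the fingers, the arm and slab above 25 N).
It fails at once if the slab is lifted (its foot's centre more than 35 mm above where it stood) (height (world z) of slab above 0.045 m).
It fails at once if the slab is shoved along on its foot by more than 20 mm while upright (angle between slab's own z axis and vertical below 0.3 rad and distance of slab from where it was at the start of the episode above 0.02 m).
It fails at once if a bystander is moved by more than 20 mm (distance of any of rock_a, rock_b, hammer, glasses, bottle, mug, tray from where it was at the start of the episode above 0.02 m).
It also fails if it takes over 54 s, if anything falls off the work surface, if the arm or the gripper's body presses on something with over 40 N, if the wrist force passes 120 N, or if a joint passes its speed limit or range.

ROBOT

A 6-joint arm with a two-finger parallel gripper is mounted at the origin on the work surface. World frame = base frame: x ahead of the robot, y to its left, z up, the work surface at z = 0. Lengths are in mm, angles in rad, forces in N, time in s.
With the tool pointing down it reaches from about 275 to 1000 mm from the base axis. Payload 8.4 kg.
Tool frame: the origin (TCP) lies on the centre line of the jaws, within the pads' length; the fingertips stand 22 mm ahead of it and the grasp point (between the pads) lies 3 mm ahead of it; z points along the fingers, x is the direction in which the jaws open and shut, and the axes are right-handed (so a half turn about z gives the same grasp; the last joint's range is limited). The gripper opens to 85 mm and grips with 20 to 120 N. Pads are 22 mm wide; open, the fingers measure 114 mm over their backs; the gripper's body (76 mm by 85 mm) begins 54 mm behind the grasp point. The pads swing forward as they close: fully open they stand 13 mm farther back than shut.
Start: joints at [-1.212, 0.353, 1.633, -0, 1.155, -0.002], TCP at [220.638, -584.762, 253.281] pointing down, gripper open.
Joint ranges: [-2.63, 2.63], [-0.92, 2.1], [0.06, 2.66], [-1.3, 4.44], [0, 2.69], [-3.02, 3.02]. Speed limits (rad/s): [2.22, 2.22, 2.79, 3.14, 3.14, 3.14].

INTERFACE

Orientations are given as [roll, pitch, yaw] about the fixed x, y, z axes, in that order (R = Rz(yaw) Ry(pitch) Rx(roll)).
In Python, from rig import status, viewer, job gives the robot as it stands.
- The arm moves only by the tool send_rows, never from a script. Its argument "plan" is a list of rows, each a list of 3 entries, a list of its own where there are three numbers: the shift along the tool's x, y, z in m, then the turn, a rotation vector about the tool's x, y, z in rad, then the opening, from -1 (shut) to 1 (fully open). In form: [[[x, y, z], [rx, ry, rz], jaw], ...]. A call has exactly 5 rows; each row is the pose to reach, as a shift and turn from the pose measured when the call began, along the tool's axes at that moment; what a row does not reach only later rows make up. A row lasts 1/12 s, in which the tool goes at most 41.7 mm and 7.16 degrees, less where a joint would pass 70% of its speed; a pose out of reach is approached as far as the arm can. A call with a gripper value outside its range is refused whole. The fingers move at their own pace and stop on an object; "squeeze" is the grip in N (left out, the last holds). Time passes only in rows, so rows that repeat a pose let the fingers close, or fill a call up. It gives the time, the measured TCP pose, the force and the opening at its end, in the units of the state.
- status.sense(): the state, without advancing time (a new reading comes with each control period).
- viewer.grab_frame(name): name is "scene" or "top" or "wrist"; returns the picture (400x640x3 uint8, red, green, blue); there is no depth.
- viewer.camera_params(name): a dict with "intrinsics" (3x3 intrinsics, pixels), "xyz" and "orientation" of the camera in the world. Camera axes: x right, y down, z forward; pixel columns grow to the right and rows downward; lengths in mm; the calibration is good to about 2 mm. A picture is of the moment at which its call begins: read the wrist's pose just before it. camera_params takes no time and is no camera call; for the wrist camera it gives the pose at the moment of the call.
- job.sign_off(): hands the job in, once; it reports no verdict.
Trained networks look in the newest picture that a camera, given by its name, has taken for a name from the list of things; names that differ only in an ending like _2 or _b are one class to them, and where a whole thing is asked for, a point or a joint stands for the part that bears it (a point fixed in the world has none). Each returns a list of dicts, best first, with "p" (0 to 1); they miss things now and then, are a little off and sometimes report something else, mostly with a low value. They report only what shows in the picture. A call takes as long as a camera call. They do not tell look-alikes from the thing itself.
- viewer.cut_out(label, camera): "mask" (400x640 bool, what is visible of it) and "extent" ([left, top, width, height] in pixels, round what is visible of it).
The state is a dict: "clock": time; "qpos": joint angles; "qvel": joint speeds; "joint_efforts": joint torques, N m; "eef_pos": TCP position; "tcp_rot": TCP orientation; "contact_force": force on the tool from outside, world axes, zero at the start; "wrist_torque": the same for the moment, N m; "opening": opening from 0.0 (shut) to 1.0 (fully open).
Only numpy, scipy, OpenCV 4.12 (cv2) and the standard library are available. Lean on these libraries where they do the work, as an engineer would, in place of code of your own. Each camera call takes 0.05 s, during which the arm holds its last target.

## Working session

There is one attempt and no reset: what is moved stays moved. The work goes in short steps, Python scripts to look and compute and a tool call to move; the robot and the scene stay as the last step left them, time stands still between calls to the robot, and variables do not carry over. Pictures are saved under pics/ and viewed, and the job is handed in when it is done.

Besides the shell and the picture viewer there is one more tool, called after "Call:" by a JSON object that holds its "op" and its "data", one argument or row to a line. send_rows: Moves the arm, as the interface text tells. Its arguments: {"type":"object","properties":{"plan":{"type":"array"},"squeeze":{"type":"number"}},"required":["plan"]}

```bash
mkdir -p pics; python3 - <<'E'
from rig import status, viewer, job
import cv2, numpy as np
print(status.sense())
for n in ["scene","top","wrist"]:
    im=viewer.grab_frame(n); cv2.imwrite(f"pics/a_{n}.png",im[:,:,::-1])
    p=viewer.camera_params(n); print(n,{k:np.round(v,4).tolist() if not isinstance(v,str) else v for k,v in p.items()})
E
```

```text
{'clock': 0.0, 'qpos': array([-1.21242067e+00,  3.53635077e-01,  1.63414761e+00,  3.23609981e-05,
        1.15518682e+00, -2.38922162e-03]), 'qvel': array([ 0.0001718 ,  0.00094724, -0.00015991, -0.0008855 ,  0.00063507,
       -0.00104449]), 'joint_efforts': array([ 3.27969050e-03, -6.05226731e+01, -3.42065692e+01,  2.06347381e-04,
        9.24955675e-03,  1.76899903e-05]), 'eef_pos': array([ 220.47658675, -584.3411416 ,  252.56405352]), 'tcp_rot': array([-3.14155978e+00,  1.37677614e-03, -1.21004451e+00]), 'contact_force': array([ 0.02621757, -0.28670536,  0.45129488]), 'wrist_torque': array([-0.03128644,  0.01689316, -0.00918167]), 'opening': 1.0015776214228027}
scene {'intrinsics': [[420.3237, 0.0, 321.9995], [0.0, 420.3237, 203.6448], [0.0, 0.0, 1.0]], 'xyz': [1308.5481, 496.1354, 668.6699], 'orientation': [-2.1351, 0.0079, 2.0587]}
top {'intrinsics': [[474.2193, 0.0, 315.556], [0.0, 474.2193, 200.3145], [0.0, 0.0, 1.0]], 'xyz': [306.8148, 75.8404, 1421.1002], 'orientation': [-2.9518, -0.0017, -1.56]}
wrist {'intrinsics': [[337.8769, 0.0, 314.0733], [0.0, 337.8769, 198.4343], [0.0, 0.0, 1.0]], 'xyz': [296.361, -555.413, 374.1241], 'orientation': [2.8214, 0.0022, -1.2091]}
```

View pics/a_scene.png

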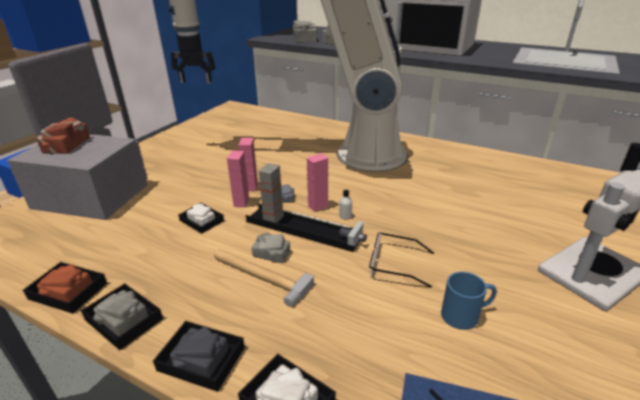

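View pics/a_top.png

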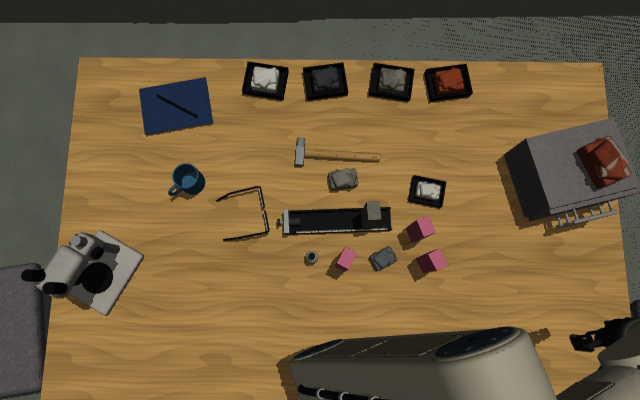

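View pics/a_wrist.png

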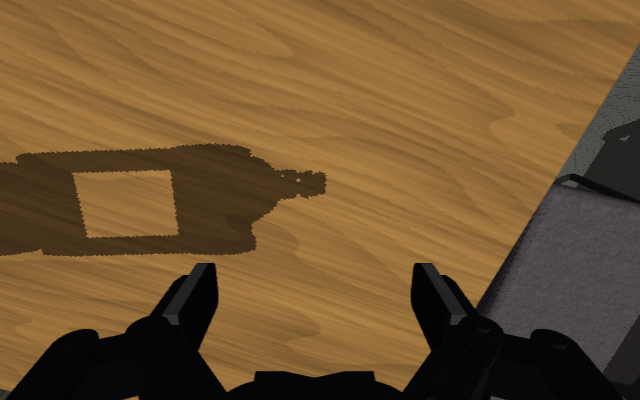

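The scene view has the slab at (270,190), pink look-alikes at (238,178), (247,165) and (317,182), and the stop at (355,235). In the top view the trough runs from (391,220) at the open end to (282,222) at the stop, with the slab top at (373,211). Next I'll zoom in to measure.

```bash
cat > h.py <<'E'
from rig import status, viewer, job
import cv2, numpy as np
from scipy.spatial.transform import Rotation as R
np.set_printoptions(suppress=True,precision=4)
def cam(n):
    p=viewer.camera_params(n); return np.array(p["intrinsics"]),np.array(p["xyz"]),R.from_euler('xyz',p["orientation"]).as_matrix()
def ray(c,uv,z):
    K,t,M=c; d=M@np.linalg.solve(K,[uv[0],uv[1],1]); return t+d*(z-t[2])/d[2]
def proj(c,P):
    K,t,M=c; q=K@(M.T@(np.array(P,float)-t)); return q[:2]/q[2]
E
python3 - <<'E'
from h import *
im=cv2.imread("pics/a_top.png")
cv2.imwrite("pics/z_top.png",cv2.resize(im[190:250,260:420],None,fx=5,fy=5,interpolation=cv2.INTER_CUBIC))
im=cv2.imread("pics/a_scene.png")
cv2.imwrite("pics/z_scene.png",cv2.resize(im[130:270,200:400],None,fx=4,fy=4,interpolation=cv2.INTER_CUBIC))
E
```

```text
(no output)
```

View pics/z_top.png

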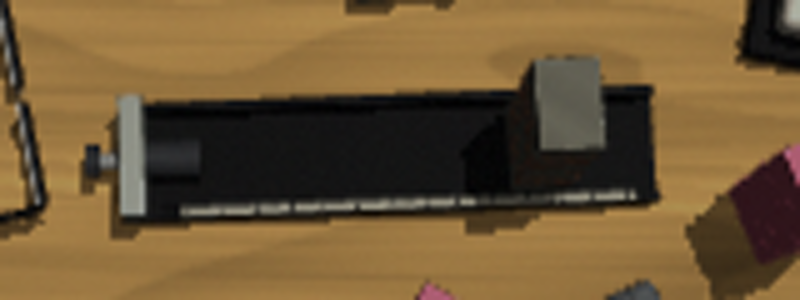

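View pics/z_scene.png

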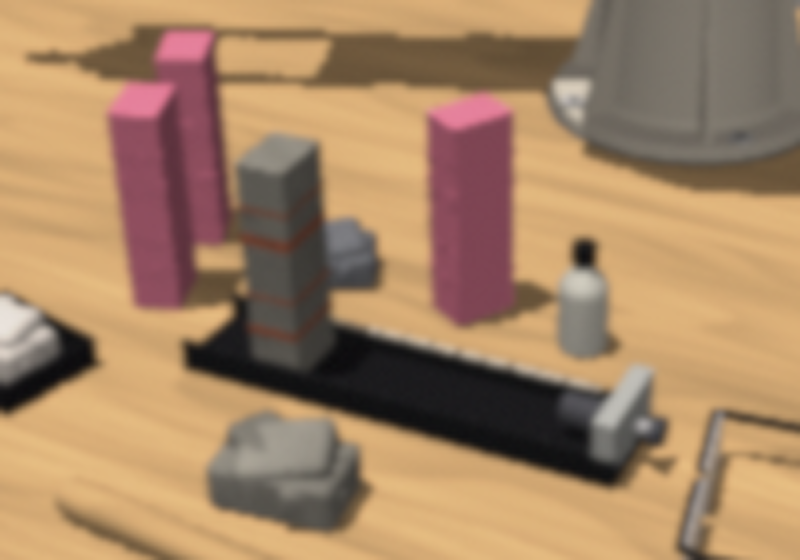

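```bash
python3 - <<'E'
from h import *
c=cam("top")
f=lambda u,v:((u+.5)/5-.5+260,(v+.5)/5-.5+190)
open_=[ray(c,f(*p),24) for p in [(652,88),(657,202)]]
wall=[ray(c,f(*p),24) for p in [(150,104),(150,215)]]
st=[ray(c,f(*p),50) for p in [(118,96),(120,215),(142,96),(146,215)]]
sl=[ray(c,f(*p),170) for p in [(536,58),(600,57),(605,148),(541,150)]]
head=[ray(c,f(*p),28) for p in [(200,158)]]
for n,l in dict(open=open_,wall=wall,stop=st,slab=sl,head=head).items(): print(n,np.array(l),np.mean(l,0))
oc=np.mean(open_,0);sc=np.mean(st,0);d=(sc-oc)[:2];print(np.linalg.norm(d),np.degrees(np.arctan2(d[1],d[0])))
u=d/np.linalg.norm(d); T=oc[:2]+150*u; v=np.array([-u[1],u[0]]);print("T",T)
for p in sl+[np.mean(sl,0)]+head+st: print((p[:2]-T)@u,(p[:2]-T)@v)
c2=cam("scene")
g=lambda P:((proj(c2,P)-[200,130]+.5)*4-.5)
def w(x,y,z): return np.array([*(T+u*x+v*y),z])
S=np.mean(sl,0)[:2]-T; S=[S@u,S@v]
im=cv2.imread("pics/z_scene.png")
for x in(-18,18):
  for y in (-25,25):
    for z in (10,170): cv2.circle(im,tuple(int(a) for a in g(w(S[0]+x,S[1]+y,z))),3,(0,255,0),-1)
for x,y,z in[(-150,35,24),(-150,-35,24),(170,35,24),(155,35,50),(155,-35,50),(170,-35,50),(170,35,50)]: cv2.circle(im,tuple(int(a) for a in g(w(x,y,z))),3,(0,0,255),-1)
cv2.imwrite("pics/z_scene2.png",im)
E
```

```text
open [[ 556.7592 -146.6297   24.    ]
 [ 488.1229 -148.3006   24.    ]] [ 522.4411 -147.4652   24.    ]
wall [[543.7281 153.5628  24.    ]
 [477.0757 152.1567  24.    ]] [510.4019 152.8597  24.    ]
stop [[543.8712 170.9898  50.    ]
 [473.7158 168.1687  50.    ]
 [544.0269 156.9101  50.    ]
 [473.8816 153.0608  50.    ]] [508.8739 162.2823  50.    ]
slab [[546.3194 -61.3606 170.    ]
 [547.2478 -95.7558 170.    ]
 [497.8578 -97.6957 170.    ]
 [496.4036 -63.5464 170.    ]] [521.9571 -79.5896 170.    ]
head [[510.8958 122.9982  28.    ]] [510.8958 122.9982  28.    ]
310.0444894900332 92.50799397999427
T [515.8772   2.3912]
-65.02278718143572 -27.623254520363673
-99.42572346562677 -27.04568164514015
-99.202468273484 22.38183257936681
-65.02225367476564 22.34037651742786
-82.16830814882803 -2.486681767177303
120.70949474121358 -0.3009540628080274
167.2121802147041 -35.34478659038226
167.46365721692624 34.86681327454889
153.1391640182262 -34.88428561353883
152.3629565102762 35.36225892937208
```

View pics/z_scene2.png

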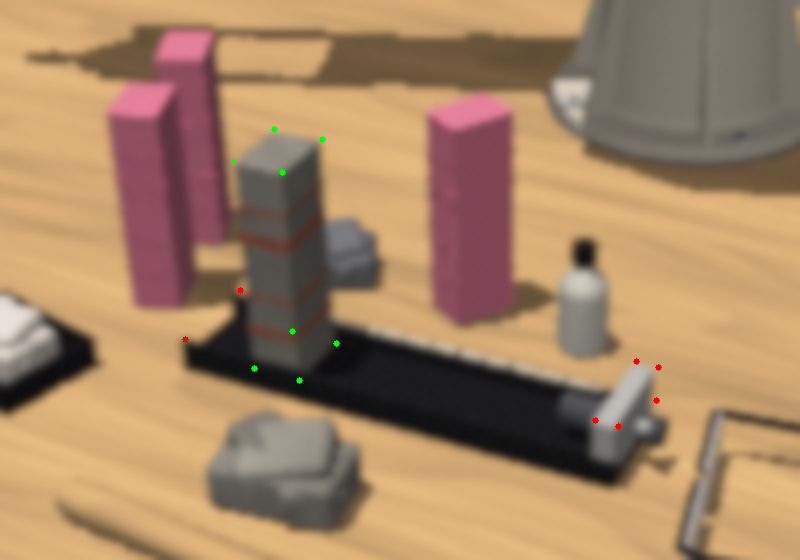

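```bash
python3 - <<'E'
from h import *
c=cam("top"); c2=cam("scene")
im=cv2.imread("pics/a_top.png"); hsv=cv2.cvtColor(im,cv2.COLOR_BGR2HSV)
m=((hsv[...,0]>150)&(hsv[...,1]>90)&(hsv[...,2]>130)).astype(np.uint8)
n,l,s,ce=cv2.connectedComponentsWithStats(m)
for i in range(1,n):
  if s[i,4]>40: print(s[i],ce[i],ray(c,ce[i],160))
# scene tops
for uv in [(143,98),(188,45),(472,110)]:
  print(ray(c2,((uv[0]+.5)/4-.5+200,(uv[1]+.5)/4-.5+130),160))
E
cat > /tmp/x.py <<'E'
import sys; sys.path.insert(0,'.')
E
```

```text
[417 216  18  21 225] [425.6711 225.9067] [ 482.5411 -219.676   160.    ]
[337 247  19  22 241] [346.3568 257.4772] [395.9741  -6.8785 160.    ]
[428 249  20  22 239] [437.7406 259.3305] [ 393.7257 -248.6743  160.    ]
[ 483.0315 -220.1673  160.    ]
[ 395.0716 -246.7576  160.    ]
[395.354   -6.6099 160.    ]
```

```bash
cat >> h.py <<'E'
U=np.array([np.cos(np.radians(92.5)),np.sin(np.radians(92.5)),0]); V=np.array([-U[1],U[0],0]); T=np.array([515.88,2.39,0])
def w(x,y,z): return T+U*x+V*y+np.array([0,0,z])
def go(P,yaw=np.radians(2.5)):
    s=status.sense(); M=R.from_euler('xyz',s["tcp_rot"]); G=R.from_euler('xyz',[np.pi,0,yaw])
    d=M.inv().apply(np.array(P)-s["eef_pos"])/1000; r=(M.inv()*G).as_rotvec()
    e=s["eef_pos"]-T
    print("t",s["clock"],"tcp",s["eef_pos"],s["tcp_rot"],"trough",e@U,e@V,"F",s["contact_force"],"Fu",s["contact_force"]@U,"op",s["opening"])
    print("d",d,"r",r)
E
python3 -c "
from h import *
go(w(-141,-2.5,252))"
```

```text
t 0.15 tcp [ 220.5614 -584.4363  252.741 ] [-3.1416  0.001  -1.21  ] trough -573.3861669682237 320.6345060415451 F [ 0.3815 -0.4483 -0.2141] Fu -0.4644678539452132 op 1.0011221941249706
d [-0.31   -0.4419  0.0011] r [-0.0007  0.0009 -1.2536]
```

Call:
{"op": "send_rows", "data": {
  "plan": [
    [[-0.02,-0.028,0],[0,0,-0.08],-1],
    [[-0.04,-0.057,0],[0,0,-0.16],-1],
    [[-0.06,-0.086,0],[0,0,-0.24],-1],
    [[-0.08,-0.114,0],[0,0,-0.32],-1],
    [[-0.1,-0.142,0],[0,0,-0.4],-1]
  ]
}}

```text
clock: 0.57
eef_pos: [318.5, -439.2, 252.6]
tcp_rot: [-3.141, 0.001, -0.806]
contact_force: [0.4, -0.4, -0.3]
opening: 0.298
```

```bash
python3 -c "
from h import *
go(w(-141,-2.5,252))"
```

```text
t 0.5667 tcp [ 318.5431 -439.2466  252.5981] [-3.141   0.0014 -0.8065] trough -432.6085617241887 216.41296772784582 F [ 0.3662 -0.4398 -0.259 ] Fu -0.4553878591573497 op 0.2984793778728285
d [-0.0746 -0.3569  0.0009] r [-0.0011  0.0011 -0.8501]
```

Call:
{"op": "send_rows", "data": {
  "plan": [
    [[-0.008,-0.036,0],[0,0,-0.085],-1],
    [[-0.015,-0.071,0],[0,0,-0.17],-1],
    [[-0.022,-0.107,0],[0,0,-0.255],-1],
    [[-0.03,-0.143,0],[0,0,-0.34],-1],
    [[-0.037,-0.178,0],[0,0,-0.425],-1]
  ]
}}

```text
clock: 0.98
eef_pos: [422.0, -287.6, 252.7]
tcp_rot: [-3.14, 0.001, -0.377]
contact_force: [1.5, 0.4, -0.3]
opening: 0.001
```

```bash
python3 -c "
from h import *
go(w(-141,-2.5,252))"
```

```text
t 0.9833 tcp [ 422.0088 -287.5691  252.7169] [-3.1405  0.0011 -0.3773] trough -285.58853186562607 106.42969888482178 F [ 1.5264  0.3756 -0.2963] Fu 0.3086514769014061 op 0.001038022788232739
d [ 0.0403 -0.1765  0.0009] r [-0.0013  0.0008 -0.421 ]
```

Call:
{"op": "send_rows", "data": {
  "plan": [
    [[0.009,-0.036,0],[0,0,-0.085],-1],
    [[0.017,-0.072,0],[0,0,-0.17],-1],
    [[0.025,-0.108,0],[0,0,-0.255],-1],
    [[0.033,-0.144,0.0],[0,0,-0.34],-1],
    [[0.0403,-0.1765,0.0009],[-0.0013,0.0008,-0.421],-1]
  ]
}}

```text
clock: 1.4
eef_pos: [525.4, -136.4, 252.0]
tcp_rot: [-3.141, -0.0, 0.048]
contact_force: [0.4, -0.1, 0.5]
opening: -0.0
```

```bash
python3 -c "
from h import *
go(w(-141,-2.5,167))
cv2.imwrite('pics/b_w.png',viewer.grab_frame('wrist')[:,:,::-1])
"
```

```text
t 1.4 tcp [ 525.3886 -136.3501  252.0386] [-3.1414 -0.0002  0.0482] trough -139.0228520246399 -3.447826063734122 F [ 0.4288 -0.0954  0.5465] Fu -0.11399842402228111 op -8.808121539706034e-05
d [-0.001  0.002  0.085] r [-0.0002 -0.0002  0.0046]
```

View pics/b_w.png

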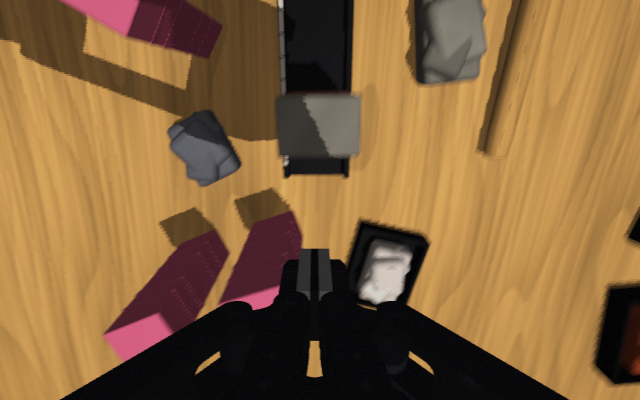

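The wrist view shows the slab top at cols 276–360 and rows 94–159, and the shut fingertips at (315,250). They are laterally aligned with the slab.

```bash
python3 -c "
from h import *
c=cam('wrist')
for uv in [(276,94),(360,98),(278,157),(357,159)]:
  p=ray(c,uv,170)-T; print(p@U,p@V)
s=status.sense();M=R.from_euler('xyz',s['tcp_rot'])
for k in (9,22): 
  for y in (-11,11): print(k,y,proj(c,s['eef_pos']+M.apply([0,y,k])))
"
```

```text
-57.94866390320608 16.070993433676467
-59.56524741542052 -32.39563652667064
-94.62324163870858 15.691141486504272
-95.2895230143715 -32.51423028962972
9 -11 [313.6041 258.6314]
9 11 [313.5847 302.0887]
22 -11 [313.6455 245.2306]
22 11 [313.6258 286.0006]
```

Call:
{"op": "send_rows", "data": {
  "plan": [
    [[-0.001,0.001,0.02],[0,0,0],-1],
    [[-0.001,0.002,0.04],[0,0,0.002],-1],
    [[-0.001,0.002,0.06],[0,0,0.004],-1],
    [[-0.001,0.002,0.08],[0,0,0.0046],-1],
    [[-0.001,0.002,0.085],[0,0,0.0046],-1]
  ]
}}

```text
clock: 1.87
eef_pos: [525.6, -133.9, 163.9]
tcp_rot: [-3.138, 0.002, 0.05]
contact_force: [-0.1, 0.2, -0.4]
opening: -0.0
```

```bash
python3 -c "
from h import *
go(w(-115,-2.5,167))
cv2.imwrite('pics/c_s.png',cv2.resize(viewer.grab_frame('scene')[130:270,200:400,::-1],None,fx=4,fy=4))
"
```

```text
t 1.8667 tcp [ 525.6494 -133.9023  163.9455] [-3.1379  0.0021  0.0504] trough -136.58873486529367 -3.8150714953594203 F [-0.0987  0.161  -0.4073] Fu 0.16517238824086455 op -0.00011093794606032155
d [-0.0012 -0.0216 -0.003 ] r [-0.0037  0.0021  0.0068]
```

View pics/c_s.png

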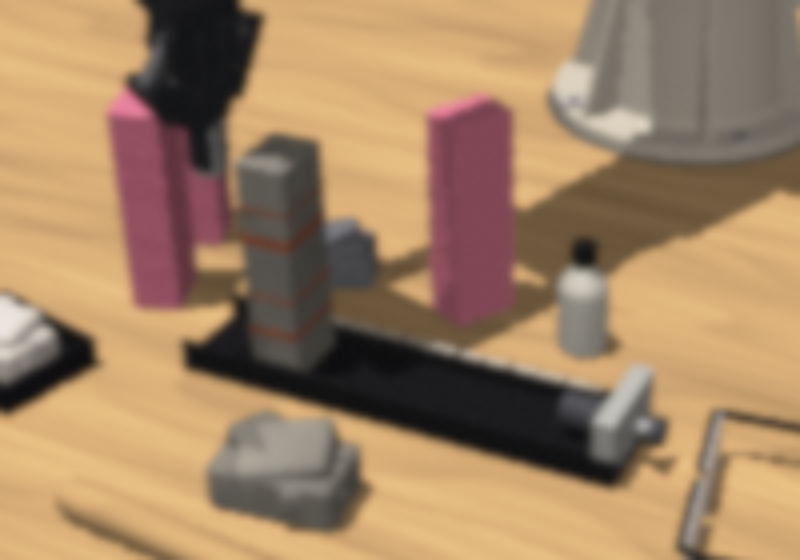

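Call:
{"op": "send_rows", "data": {
  "plan": [
    [[0,-0.004,-0.001],[0,0,0.003],-1],
    [[0,-0.008,-0.002],[0,0,0.006],-1],
    [[0,-0.012,-0.003],[0,0,0.006],-1],
    [[0,-0.016,-0.003],[0,0,0.006],-1],
    [[0,-0.018,-0.003],[0,0,0.006],-1]
  ]
}}

```text
clock: 2.33
eef_pos: [525.4, -115.5, 168.5]
tcp_rot: [-3.138, 0.0, 0.045]
contact_force: [-0.6, -0.0, 0.1]
opening: 0.001
```

Call:
{"op": "send_rows", "data": {
  "plan": [
    [[0,-0.001,0],[0,0,0],-1],
    [[0,-0.002,0],[0,0,0],-1],
    [[0,-0.003,0],[0,0,0],-1],
    [[0,-0.004,0],[0,0,0],-1],
    [[0,-0.005,0],[0,0,0],-1]
  ]
}}

```text
clock: 2.75
eef_pos: [525.2, -110.5, 168.5]
tcp_rot: [-3.138, 0.0, 0.045]
contact_force: [0.9, -0.4, 0.1]
opening: 0.002
```

```bash
python3 -c "
from h import *
go(w(-115,-3.5,167))
"
```

```text
t 2.75 tcp [ 525.1743 -110.473   168.4921] [-3.1383  0.0004  0.0446] trough -113.16095232795351 -4.36248667276371 F [ 0.9147 -0.4385  0.0605] Fu -0.4780139926479923 op 0.0021156822050135285
d [-0.0009  0.0018  0.0015] r [-0.0033  0.0004  0.001 ]
```

Close to contact. I'll creep on, correcting 1 mm laterally.

Call:
{"op": "send_rows", "data": {
  "plan": [
    [[0,-0.001,0.0005],[0,0,0],-1],
    [[-0.0005,-0.002,0.001],[0,0,0],-1],
    [[-0.001,-0.003,0.001],[0,0,0],-1],
    [[-0.001,-0.004,0.001],[0,0,0],-1],
    [[-0.001,-0.005,0.001],[0,0,0],-1]
  ]
}}

```text
clock: 3.17
eef_pos: [523.9, -105.6, 167.5]
tcp_rot: [-3.138, 0.0, 0.045]
contact_force: [-0.2, -0.8, 0.2]
opening: 0.002
```

Call:
{"op": "send_rows", "data": {
  "plan": [
    [[0,-0.001,0],[0,0,0],-1],
    [[0,-0.002,0],[0,0,0],-1],
    [[0,-0.003,0],[0,0,0],-1],
    [[0,-0.004,0],[0,0,0],-1],
    [[0,-0.005,0],[0,0,0],-1]
  ]
}}

```text
clock: 3.58
eef_pos: [523.7, -100.4, 167.5]
tcp_rot: [-3.138, 0.0, 0.045]
contact_force: [0.5, -0.5, 0.9]
opening: 0.001
```

```bash
python3 -c "
from h import *
go(w(-115,-3.5,167))
cv2.imwrite('pics/d_s.png',cv2.resize(viewer.grab_frame('scene')[130:270,200:400,::-1],None,fx=4,fy=4))
"
```

```text
t 3.5833 tcp [ 523.6644 -100.3997  167.5054] [-3.1383  0.0005  0.0446] trough -103.03146259600021 -3.2933227113919914 F [ 0.5141 -0.5053  0.8892] Fu -0.5272066867983763 op 0.0007543884932214245
d [0.0002 0.012  0.0005] r [-0.0033  0.0005  0.001 ]
```

View pics/d_s.png

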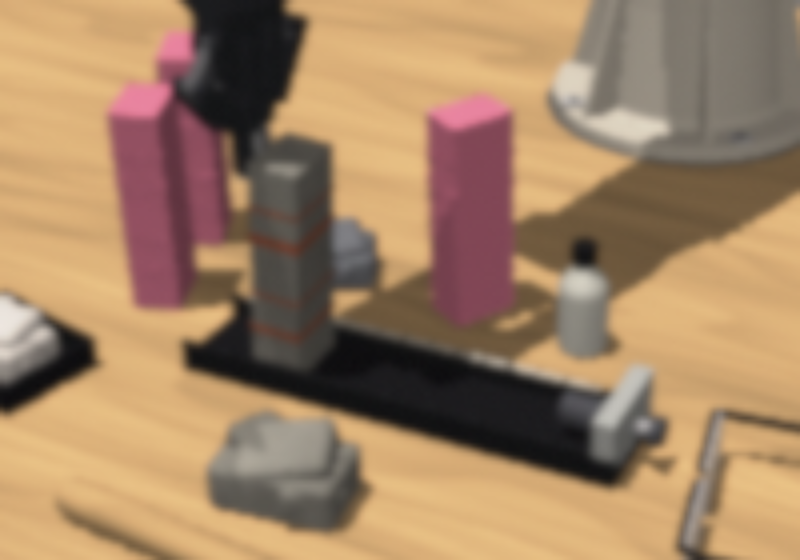

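The top has moved about 10 px to the right while the foot has stayed put, so the slab is tipping. I'll continue.

Call:
{"op": "send_rows", "data": {
  "plan": [
    [[0,-0.0015,0],[0,0,0],-1],
    [[0,-0.003,0],[0,0,0],-1],
    [[0,-0.0045,0],[0,0,0],-1],
    [[0,-0.006,0],[0,0,0],-1],
    [[0,-0.0075,0],[0,0,0],-1]
  ]
}}

```text
clock: 4.05
eef_pos: [523.3, -92.6, 167.5]
tcp_rot: [-3.138, 0.001, 0.045]
contact_force: [0.3, -0.1, -0.4]
opening: -0.001
```

Call:
{"op": "send_rows", "data": {
  "plan": [
    [[0,-0.0015,0],[0,0,0],-1],
    [[0,-0.003,0],[0,0,0],-1],
    [[0,-0.0045,0],[0,0,0],-1],
    [[0,-0.006,0],[0,0,0],-1],
    [[0,-0.0075,0],[0,0,0],-1]
  ]
}}

```text
clock: 4.47
eef_pos: [522.9, -84.9, 167.5]
tcp_rot: [-3.138, 0.001, 0.045]
contact_force: [-1.0, -0.4, 0.5]
opening: 0.002
```

```bash
python3 -c "
from h import *
go(w(-115,-3.5,167))
cv2.imwrite('pics/e_s.png',cv2.resize(viewer.grab_frame('scene')[130:270,200:400,::-1],None,fx=4,fy=4))
"
```

```text
t 4.4667 tcp [522.9324 -84.9028 167.5399] [-3.1382  0.0005  0.0446] trough -87.51736549671625 -3.2380222481581535 F [-0.9861 -0.4081  0.4931] Fu -0.36472389232936553 op 0.001928328211291271
d [0.0002 0.0275 0.0004] r [-0.0034  0.0005  0.001 ]
```

View pics/e_s.png

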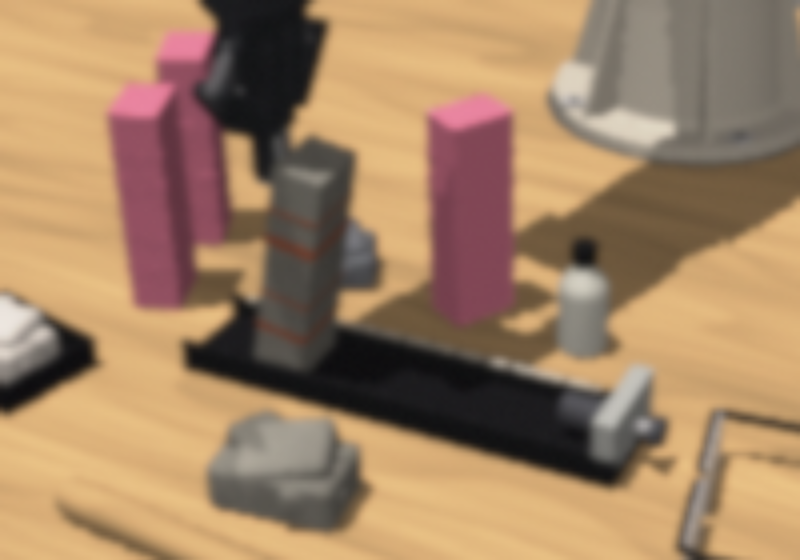

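The slab is leaning well forward and its foot is still in place. Pushing on past the balance point.

Call:
{"op": "send_rows", "data": {
  "plan": [
    [[0,-0.0015,0],[0,0,0],-1],
    [[0,-0.003,0],[0,0,0],-1],
    [[0,-0.0045,0],[0,0,0],-1],
    [[0,-0.006,0],[0,0,0],-1],
    [[0,-0.0075,0],[0,0,0],-1]
  ]
}}

```text
clock: 4.93
eef_pos: [522.6, -77.1, 167.6]
tcp_rot: [-3.138, 0.001, 0.045]
contact_force: [0.4, -0.4, 0.7]
opening: 0.002
```

Call:
{"op": "send_rows", "data": {
  "plan": [
    [[0,-0.001,0],[0,0,0],-1],
    [[0,-0.002,0],[0,0,0],-1],
    [[0,-0.003,0],[0,0,0],-1],
    [[0,-0.004,0],[0,0,0],-1],
    [[0,-0.005,0],[0,0,0],-1]
  ]
}}

```text
clock: 5.35
eef_pos: [522.3, -72.0, 167.5]
tcp_rot: [-3.138, 0.001, 0.045]
contact_force: [0.5, -0.8, 0.7]
opening: -0.0
```

```bash
python3 -c "
from h import *
go(w(-115,-3.5,167))
cv2.imwrite('pics/f_s.png',cv2.resize(viewer.grab_frame('scene')[130:270,200:400,::-1],None,fx=4,fy=4))
"
```

```text
t 5.35 tcp [522.3304 -71.9917 167.5477] [-3.138   0.0006  0.0446] trough -74.59231518388641 -3.199779456949823 F [ 0.4675 -0.7894  0.6648] Fu -0.8090853386777623 op -0.00018647989964024506
d [0.0003 0.0404 0.0004] r [-0.0036  0.0006  0.001 ]
```

View pics/f_s.png

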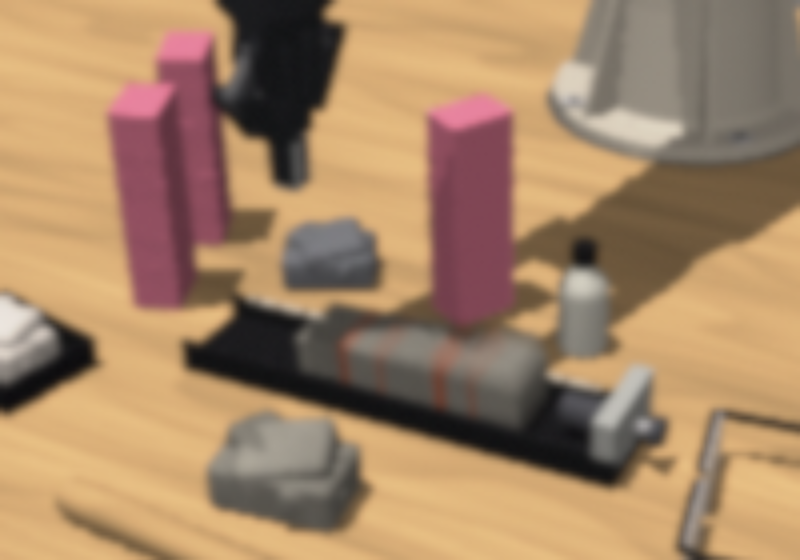

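The slab lies flat in the trough from (305,345) to (540,395), short of the screw. I'll back off behind the foot and look again.

Call:
{"op": "send_rows", "data": {
  "plan": [
    [[0,0.008,-0.001],[0,0,0],-1],
    [[0,0.016,-0.002],[0,0,0],-1],
    [[0,0.024,-0.002],[0,0,0],-1],
    [[0,0.032,-0.002],[-0.002,0,0],-1],
    [[0,0.036,-0.002],[-0.003,0,0.001],-1]
  ]
}}

```text
clock: 5.82
eef_pos: [524.0, -109.4, 169.4]
tcp_rot: [-3.141, 0.0, 0.043]
contact_force: [-0.4, -0.3, -1.0]
opening: -0.0
```

```bash
python3 -c "
from h import *
go(w(-105,-1,50))
c=cam('wrist')
a=viewer.grab_frame('wrist');cv2.imwrite('pics/g_w.png',a[:,:,::-1])
b=viewer.grab_frame('top');cv2.imwrite('pics/g_t.png',cv2.resize(b[190:250,260:420,::-1],None,fx=5,fy=5,interpolation=cv2.INTER_CUBIC))
"
```

```text
t 5.8167 tcp [ 524.003  -109.3563  169.4459] [-3.1414  0.0005  0.0427] trough -111.99421424976077 -3.240931500599367 F [-0.3805 -0.3161 -1.0112] Fu -0.2991817629685067 op -0.00028601258879337727
d [-0.0022 -0.007   0.1194] r [-0.0001  0.0005 -0.001 ]
```

View pics/g_w.png

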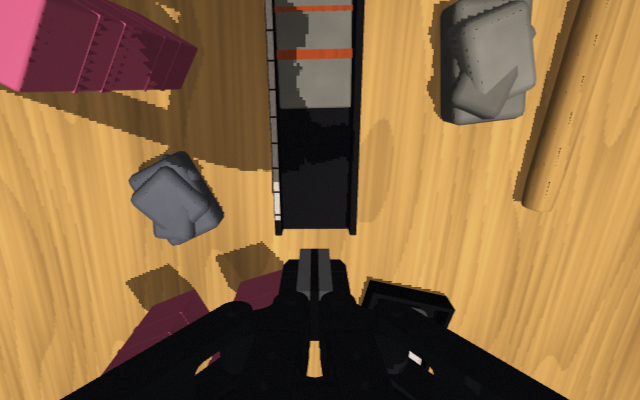

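View pics/g_t.png

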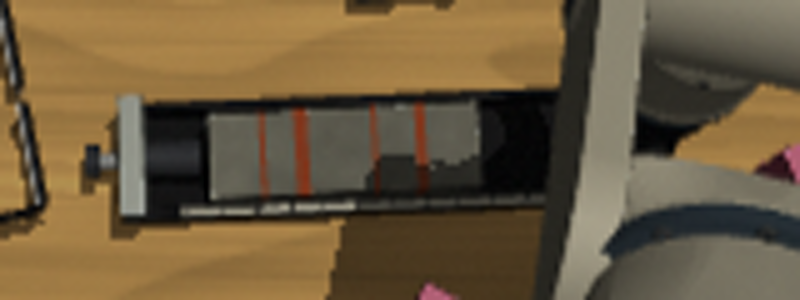

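Both views show it flat. In the top zoom the slab spans cols 209–480, a few pixels short of the screw head at 200. In the wrist view the foot's upper edge is at row 107, cols 278–353.

```bash
python3 -c "
from h import *
c=cam('wrist')
for uv in [(278,107),(353,107)]:
  p=ray(c,uv,46)-T; print('wrist foot',p@U,p@V)
for uv in [(278,230),(355,233)]:
  p=ray(c,uv,24)-T; print('wrist open end',p@U,p@V)
c=cam('top'); f=lambda u,v:((u+.5)/5-.5+260,(v+.5)/5-.5+190)
for q in [(209,113),(212,198),(478,100),(480,160)]:
  p=ray(c,f(*q),46)-T; print('top',p@U,p@V)
go(w(-100,-2,50))
"
```

```text
wrist foot -43.38083813660012 21.995111160155826
wrist foot -43.40487082784867 -30.53968084665321
wrist open end -146.61035074323223 27.751007717574552
wrist open end -149.42329233814996 -38.42095053203436
top 114.22291321959239 -24.142967910758742
top 113.84201738366508 26.175356383960857
top -44.18216060311194 -26.73594538220383
top -43.61956654527975 8.908476698704398
t 5.9167 tcp [ 523.917  -108.8661  169.3971] [-3.1411  0.0006  0.0422] trough -111.50074954251218 -3.1763932514372253 F [0.9502 0.4396 0.1897] Fu 0.39770270315065614 op -0.002344960565232996
d [-0.0011 -0.0114  0.1194] r [-0.0005  0.0006 -0.0014]
```

Call:
{"op": "send_rows", "data": {
  "plan": [
    [[0,-0.006,0.015],[0,0,0],-1],
    [[-0.001,-0.014,0.032],[0,0,0],-1],
    [[-0.001,-0.022,0.05],[0,0,-0.001],-1],
    [[-0.001,-0.0265,0.068],[0,0,-0.001],-1],
    [[-0.001,-0.0265,0.08],[0,0,-0.001],-1]
  ]
}}

```text
clock: 6.33
eef_pos: [520.9, -81.4, 87.9]
tcp_rot: [-3.14, 0.002, 0.044]
contact_force: [0.4, 0.3, -1.0]
opening: -0.0
```

```bash
python3 -c "
from h import *
go(w(-85,-2,47))
"
```

```text
t 6.3333 tcp [520.8979 -81.4269  87.9197] [-3.1405  0.0021  0.0436] trough -83.95603268176198 -1.3571277429322024 F [ 0.3589  0.3442 -1.0378] Fu 0.3282069416000891 op -0.0002401959362650725
d [0.0007 0.0011 0.0409] r [-0.0011  0.0021 -0.0001]
```

Call:
{"op": "send_rows", "data": {
  "plan": [
    [[0,0,0.01],[0,0,0],-1],
    [[0,0,0.02],[0,0.001,0],-1],
    [[0,0,0.03],[0,0.002,0],-1],
    [[0.0005,0,0.038],[-0.001,0.002,0],-1],
    [[0.0005,0,0.04],[-0.001,0.002,0],-1]
  ]
}}

```text
clock: 6.75
eef_pos: [520.9, -81.4, 46.7]
tcp_rot: [-3.141, 0.001, 0.043]
contact_force: [-0.8, -0.0, 0.1]
opening: 0.002
```

```bash
python3 -c "
from h import *
go(w(-60,-2,47))
a=viewer.grab_frame('wrist');cv2.imwrite('pics/i_w.png',a[:,:,::-1])
"
```

```text
t 6.75 tcp [520.8831 -81.3843  46.7191] [-3.1413  0.0014  0.0434] trough -83.91280088616317 -1.3441719068722373 F [-0.8462 -0.0278  0.1252] Fu 0.009106426110152797 op 0.0016630613313629917
d [ 0.0006 -0.0239 -0.0003] r [-0.0003  0.0014 -0.0002]
```

View pics/i_w.png

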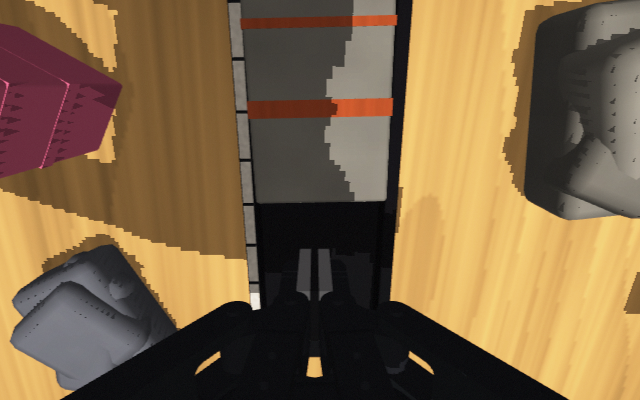

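The wrist view shows the slab foot at cols 256–387 and row 203, with the fingers at col 315 inside the trough and about 2 mm off the slab's centre. I'll correct that and approach.

Call:
{"op": "send_rows", "data": {
  "plan": [
    [[0.001,-0.005,0],[0,0,0],-1],
    [[0.002,-0.01,0],[0,0.001,0],-1],
    [[0.002,-0.015,0],[0,0.001,0],-1],
    [[0.002,-0.019,0],[0,0.001,0],-1],
    [[0.002,-0.021,0],[0,0.001,0],-1]
  ]
}}

```text
clock: 7.22
eef_pos: [522.1, -59.6, 47.3]
tcp_rot: [-3.141, -0.0, 0.044]
contact_force: [-0.3, -0.3, -0.2]
opening: -0.005
```

Call:
{"op": "send_rows", "data": {
  "plan": [
    [[0,-0.001,0],[0,0,0],-1],
    [[0,-0.002,0],[0,0,0],-1],
    [[0,-0.003,0],[0,0,0],-1],
    [[0,-0.004,0],[0,0,0],-1],
    [[0,-0.005,0],[0,0,0],-1]
  ]
}}

```text
clock: 7.63
eef_pos: [521.9, -54.6, 47.4]
tcp_rot: [-3.141, -0.0, 0.044]
contact_force: [0.3, -1.1, 0.1]
opening: -0.003
```

```bash
python3 -c "
from h import *
go(w(-50,-3,47))
"
```

```text
t 7.6333 tcp [521.9219 -54.573   47.3608] [-3.1413 -0.0002  0.0439] trough -57.17233693866845 -3.551467979866788 F [ 0.2979 -1.116   0.0878] Fu -1.1279587292773656 op -0.00322699559959831
d [-0.0005 -0.0072  0.0004] r [-0.0003 -0.0002  0.0002]
```

Call:
{"op": "send_rows", "data": {
  "plan": [
    [[0,-0.0008,0],[0,0,0],-1],
    [[0,-0.0016,0],[0,0,0],-1],
    [[0,-0.0024,0],[0,0,0],-1],
    [[0,-0.0032,0],[0,0,0],-1],
    [[0,-0.004,0],[0,0,0],-1]
  ]
}}

```text
clock: 8.05
eef_pos: [521.8, -50.6, 47.3]
tcp_rot: [-3.141, -0.0, 0.044]
contact_force: [-0.4, -1.5, -0.5]
opening: 0.001
```

```bash
python3 -c "
from h import *
go(w(-50,-3,47))
"
```

```text
t 8.05 tcp [521.763  -50.6486  47.3294] [-3.1415 -0.0002  0.0438] trough -53.24471845973947 -3.5639303309686965 F [-0.3663 -1.4869 -0.4866] Fu -1.469535705624943 op 0.0008613436277569957
d [-0.0006 -0.0032  0.0003] r [-0.0001 -0.0002  0.0002]
```

Call:
{"op": "send_rows", "data": {
  "plan": [
    [[0,-0.0004,0],[0,0,0],-1],
    [[0,-0.0008,0],[0,0,0],-1],
    [[0,-0.0012,0],[0,0,0],-1],
    [[0,-0.0016,0],[0,0,0],-1],
    [[0,-0.002,0],[0,0,0],-1]
  ]
}}

```text
clock: 8.47
eef_pos: [521.7, -48.8, 47.4]
tcp_rot: [3.141, -0.0, 0.044]
contact_force: [-1.0, -6.6, -1.2]
opening: 0.001
```

```bash
python3 -c "
from h import *
go(w(-50,-3,47))
a=viewer.grab_frame('scene');cv2.imwrite('pics/j_s.png',cv2.resize(a[190:250,290:390,::-1],None,fx=7,fy=7,interpolation=cv2.INTER_CUBIC))
"
```

```text
t 8.4667 tcp [521.6999 -48.7661  47.3507] [ 3.1415 -0.0002  0.044 ] trough -51.36130922465402 -3.5829714805817994 F [-0.9678 -6.6224 -1.1572] Fu -6.573867465852309 op 0.0013198123191774684
d [-0.0006 -0.0014  0.0004] r [ 0.0001 -0.0002  0.0004]
```

View pics/j_s.png

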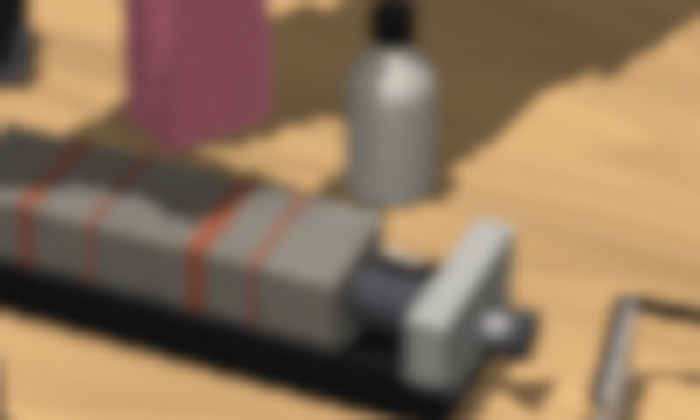

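The slab is touching the screw head at (365,285) and the force has risen to 6.6 N. From here I'll press in very small steps.

Call:
{"op": "send_rows", "data": {
  "plan": [
    [[0,-0.0001,0],[0,0,0],-1],
    [[0,-0.0001,0],[0,0,0],-1],
    [[0,-0.0001,0],[0,0,0],-1],
    [[0,-0.0002,0],[0,0,0],-1],
    [[0,-0.0002,0],[0,0,0],-1]
  ]
}}

```text
clock: 8.93
eef_pos: [521.7, -48.8, 47.3]
tcp_rot: [3.141, -0.0, 0.044]
contact_force: [-0.9, -5.7, -0.1]
opening: -0.005
```

```bash
python3 -c "
from h import *
go(w(-50,-3,47))
"
```

```text
t 8.9333 tcp [521.6813 -48.7573  47.3337] [ 3.1412 -0.0002  0.0442] trough -51.35162139291869 -3.56478788000265 F [-0.8535 -5.7042 -0.1047] Fu -5.6615698464167865 op -0.005192999161385042
d [-0.0006 -0.0014  0.0003] r [ 0.0004 -0.0002  0.0006]
```

Call:
{"op": "send_rows", "data": {
  "plan": [
    [[0,-0.0002,0],[0,0,0],-1],
    [[0,-0.0003,0],[0,0,0],-1],
    [[0,-0.0003,0],[0,0,0],-1],
    [[0,-0.00035,0],[0,0,0],-1],
    [[0,-0.00035,0],[0,0,0],-1]
  ]
}}

```text
clock: 9.35
eef_pos: [521.7, -48.7, 47.3]
tcp_rot: [3.141, -0.0, 0.044]
contact_force: [-0.4, -6.4, -0.1]
opening: 0.001
```

```bash
python3 -c "
from h import *
go(w(-50,-3,47))
"
```

```text
t 9.35 tcp [521.7114 -48.7263  47.3427] [ 3.1407 -0.0003  0.0445] trough -51.32198079163438 -3.5961799302963016 F [-0.3591 -6.4246 -0.0818] Fu -6.402804752066226 op 0.0009324557072642744
d [-0.0006 -0.0013  0.0003] r [ 0.0009 -0.0003  0.0008]
```

Call:
{"op": "send_rows", "data": {
  "plan": [
    [[0,-0.0004,0],[0,0,0],-1],
    [[0,-0.0005,0],[0,0,0],-1],
    [[0,-0.0006,0],[0,0,0],-1],
    [[0,-0.0006,0],[0,0,0],-1],
    [[0,-0.0006,0],[0,0,0],-1]
  ]
}}

```text
clock: 9.77
eef_pos: [521.7, -48.7, 47.4]
tcp_rot: [3.14, -0.0, 0.045]
contact_force: [-0.4, -7.5, -0.8]
opening: 0.006
```

```bash
python3 -c "
from h import *
go(w(-50,-3,47))
"
```

```text
t 9.7667 tcp [521.7403 -48.6881  47.3968] [ 3.14   -0.0004  0.0448] trough -51.28509519428765 -3.626772101563515 F [-0.3634 -7.4991 -0.8473] Fu -7.476098738202668 op 0.0059566092936898804
d [-0.0006 -0.0013  0.0004] r [ 0.0016 -0.0004  0.0011]
```

Call:
{"op": "send_rows", "data": {
  "plan": [
    [[0,-0.0007,0],[0,0,0],-1],
    [[0,-0.0008,0],[0,0,0],-1],
    [[0,-0.0009,0],[0,0,0],-1],
    [[0,-0.001,0],[0,0,0],-1],
    [[0,-0.001,0],[0,0,0],-1]
  ]
}}

```text
clock: 10.18
eef_pos: [521.7, -48.6, 47.4]
tcp_rot: [3.139, -0.0, 0.045]
contact_force: [0.1, -12.4, -0.3]
opening: 0.0
```

```bash
python3 -c "
from h import *
go(w(-50,-3,47))
"
```

```text
t 10.1833 tcp [521.7159 -48.6123  47.3793] [ 3.1387 -0.0004  0.0454] trough -51.20831988494971 -3.605702472776932 F [  0.1265 -12.3917  -0.2896] Fu -12.385430318642765 op 0.0003244023742157027
d [-0.0006 -0.0012  0.0004] r [ 0.0029 -0.0004  0.0018]
```

Call:
{"op": "send_rows", "data": {
  "plan": [
    [[0,-0.0011,0],[0,0,0],-1],
    [[0,-0.0011,0],[0,0,0],-1],
    [[0,-0.0012,0],[0,0,0],-1],
    [[0,-0.0012,0],[0,0,0],-1],
    [[0,-0.0012,0],[0,0,0],-1]
  ]
}}

```text
clock: 10.6
eef_pos: [521.7, -48.6, 47.4]
tcp_rot: [3.137, -0.0, 0.046]
contact_force: [0.0, -12.3, 0.1]
opening: 0.001
```

Call:
{"op": "send_rows", "data": {
  "plan": [
    [[0,-0.0012,0],[0,0,0],-1],
    [[0,-0.0012,0],[0,0,0],-1],
    [[0,-0.0012,0],[0,0,0],-1],
    [[0,-0.0012,0],[0,0,0],-1],
    [[0,-0.0012,0],[0,0,0],-1]
  ]
}}

```text
clock: 11.02
eef_pos: [521.7, -48.5, 47.4]
tcp_rot: [3.136, -0.001, 0.047]
contact_force: [-0.1, -13.1, -0.5]
opening: 0.001
```

```bash
python3 -c "
from h import *
go(w(-50,-3,47))
"
```

```text
t 11.0167 tcp [521.7436 -48.5289  47.4174] [ 3.1356 -0.0006  0.0469] trough -51.126168943943384 -3.6369557802701515 F [ -0.0874 -13.1097  -0.5039] Fu -13.093382790775848 op 0.0011166856280920782
d [-0.0006 -0.0011  0.0004] r [ 0.006  -0.0007  0.0032]
```

Call:
{"op": "send_rows", "data": {
  "plan": [
    [[0,-0.0013,0],[0,0,0],-1],
    [[0,-0.0014,0],[0,0,0],-1],
    [[0,-0.0014,0],[0,0,0],-1],
    [[0,-0.0014,0],[0,0,0],-1],
    [[0,-0.0014,0],[0,0,0],-1]
  ]
}}

```text
clock: 11.43
eef_pos: [521.8, -48.5, 47.4]
tcp_rot: [3.134, -0.001, 0.048]
contact_force: [0.1, -14.9, -0.4]
opening: 0.001
```

Call:
{"op": "send_rows", "data": {
  "plan": [
    [[0,-0.0014,0],[0,0,0],-1],
    [[0,-0.0014,0],[0,0,0],-1],
    [[0,-0.0014,0],[0,0,0],-1],
    [[0,-0.0014,0],[0,0,0],-1],
    [[0,-0.0014,0],[0,0,0],-1]
  ]
}}

```text
clock: 11.85
eef_pos: [521.7, -48.5, 47.5]
tcp_rot: [3.132, -0.001, 0.049]
contact_force: [-0.1, -14.5, -0.6]
opening: -0.001
```

Call:
{"op": "send_rows", "data": {
  "plan": [
    [[0,-0.0014,0],[0,0,0],-1],
    [[0,-0.0014,0],[0,0,0],-1],
    [[0,-0.0014,0],[0,0,0],-1],
    [[0,-0.0014,0],[0,0,0],-1],
    [[0,-0.0014,0],[0,0,0],-1]
  ]
}}

```text
clock: 12.27
eef_pos: [521.8, -48.5, 47.5]
tcp_rot: [3.13, -0.001, 0.049]
contact_force: [-0.1, -15.2, -0.3]
opening: 0.006
```

```bash
python3 -c "
from h import *
go(w(-50,-3,47))
"
```

```text
t 12.2667 tcp [521.7745 -48.469   47.4719] [ 3.1302 -0.001   0.0493] trough -51.06774074760013 -3.6704105583307953 F [ -0.1381 -15.2162  -0.3248] Fu -15.195675904307862 op 0.006270951509963694
d [-0.0007 -0.0011  0.0005] r [ 0.0114 -0.001   0.0057]
```

Force held at about 15 N for 1.25 s. Now I'll back off gently and then rise.

Call:
{"op": "send_rows", "data": {
  "plan": [
    [[0,-0.0005,0],[0,0,0],-1],
    [[0,0.001,0],[0,0,0],-1],
    [[0,0.005,0],[0,0,0],-1],
    [[0,0.013,0],[0,0,0],-1],
    [[0,0.022,0],[0.005,0,0.003],-1]
  ]
}}

```text
clock: 12.68
eef_pos: [522.9, -70.6, 47.8]
tcp_rot: [3.136, -0.001, 0.047]
contact_force: [0.2, 0.1, -0.1]
opening: 0.0
```

Call:
{"op": "send_rows", "data": {
  "plan": [
    [[0,0.006,-0.02],[0,0,0],-1],
    [[0,0.01,-0.045],[0.003,0,0],-1],
    [[0,0.01,-0.075],[0.005,0,0],-1],
    [[0,0.01,-0.11],[0.005,0,0],-1],
    [[0,0.01,-0.14],[0.005,0,0.0],-1]
  ]
}}

```text
clock: 13.1
eef_pos: [523.1, -80.5, 189.7]
tcp_rot: [3.141, -0.001, 0.046]
contact_force: [1.2, 0.5, -0.1]
opening: 0.0
```

```bash
python3 -c "
from h import *
go(w(-95,-3,180))
a=viewer.grab_frame('scene');cv2.imwrite('pics/k_s.png',cv2.resize(a[130:270,200:400,::-1],None,fx=4,fy=4,interpolation=cv2.INTER_CUBIC))
b=viewer.grab_frame('top');cv2.imwrite('pics/k_t.png',cv2.resize(b[190:250,260:420,::-1],None,fx=5,fy=5,interpolation=cv2.INTER_CUBIC))
"
```

```text
t 13.1 tcp [523.0877 -80.4716 189.6619] [ 3.1411 -0.0012  0.0464] trough -83.09711812082872 -3.5864615428419953 F [ 1.2257  0.4596 -0.1454] Fu 0.4056607237450125 op 0.00044987582504583463
d [-0.0006  0.0119  0.0097] r [ 0.0005 -0.0012  0.0028]
```

View pics/k_s.png

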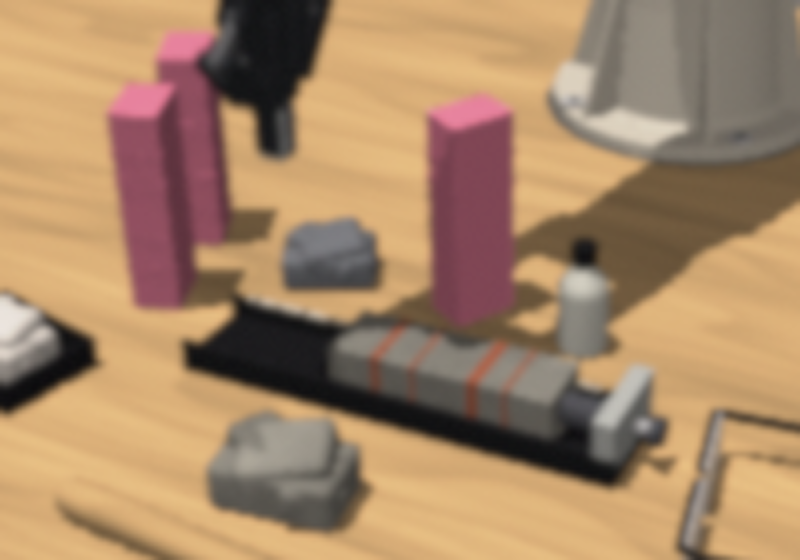

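View pics/k_t.png

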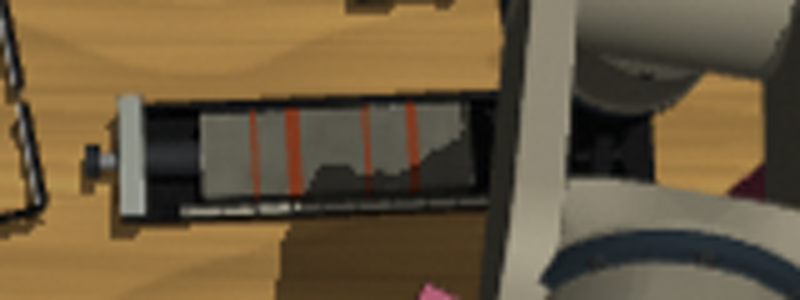

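The slab lies flat with its top end at col 200 in the top zoom, right at the screw head. The bystanders and pink bars haven't moved, and the gripper is clear. I'll let the arm settle, then hand in.

Call:
{"op": "send_rows", "data": {
  "plan": [
    [[0,0,0],[0,0,0],-1],
    [[0,0,0],[0,0,0],-1],
    [[0,0,0],[0,0,0],-1],
    [[0,0,0],[0,0,0],-1],
    [[0,0,0],[0,0,0],-1]
  ]
}}

```text
clock: 13.62
eef_pos: [525.5, -80.8, 191.6]
tcp_rot: [3.14, -0.007, 0.047]
contact_force: [-0.5, 0.9, 1.4]
opening: 0.002
```

```bash
python3 -c "
from h import *
c=cam('top'); f=lambda u,v:((u+.5)/5-.5+260,(v+.5)/5-.5+190)
for q in [(200,113),(203,199)]:
  p=ray(c,f(*q),46)-T; print('top',p@U,p@V)
print(job.sign_off())
"
```

```text
top 119.50903001780783 -24.31526969497369
top 119.1078768602719 26.591142097158304
the job is handed in; nothing more can be done
None
```

I tipped the stone over with the shut fingers near its top, and it fell flat towards the stop without its foot visibly sliding. I then slid it about 5 mm from the foot end against the screw and handed the job in at about 13.6 s of the 54 s; no verdict was reported.

- **Press:** the force sensor read 14.5 to 15.2 N at the end of each of three moves, together about 1.25 s. The highest reading was 15.2 N, but I only had readings at the end of each move, not in between.
- **Final position:** the pictures show the slab flat in the trough with its top end at the screw head. Its centre is about 1 mm off the trough's centre line.
- **Closest margin:** the top end measured 119.1 to 119.5 mm along the trough, just over the 119 mm limit. The camera calibration is only good to about 2 mm, so that reading alone is not decisive. The stone was pressed against the screw, which can stick out at most 34 mm, so its top end should be at about 121 mm.
- **Disagreement:** the wrist camera put the slab 4 to 5 mm farther sideways than the top camera did. I placed the fingers between the two readings.
- **Everything else:** the rocks, bottle and pink bars look unmoved in the last pictures. The gripper was clear of everything. The hammer, tray and glasses were only partly in view and the mug was not, but the arm went nowhere near them.

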